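# Transfer a kit of parts to the assembly rail in reverse order

### The job

This kit is built in the opposite order from the one it was delivered in, so move the four parts from the trays of the grey rail to the pockets of the blue rail in reverse order: seen from the robot, the part at the far left of the grey rail goes to the far right of the blue rail, the second from the left to the second from the right, and so on. Lay each part flat on the floor of its own pocket, clear of the rim and the same way up as it was, and leave the flux tin, the blue pliers and the tape roll where they are.

Things in the scene. Friction and masses are not known exactly. Their poses are not given: they have to be found in the camera images.
- yellow_cell: AA cell, yellow with a pale end, lying: 14 mm wide (x), 50 mm long (y), 14 mm high. Grip across x at the middle. Origin: centre of its underside, 8 mm above the bench in the tray. There its y axis points to the tray's -x (towards the robot) within 0.1 rad.
- black_cell: AA cell, black with a pale end, lying: 14 mm wide (x), 50 mm long (y), 14 mm high. Grip across x at the middle. Origin: centre of its underside, 8 mm above the bench in the tray. There its y axis points to the tray's -x (towards the robot) within 0.1 rad.
- strip: Terminal strip, 56 mm long (y): red block at y = -28 to -6 mm, 16 mm wide (x), 14 mm high; white block at y = -2 to 28 mm, 12 mm wide, 12 mm high. Grip one block across x, best the red at y = -17 mm. Origin: centre of its underside, 8 mm above the bench in the tray. There its y axis points to the tray's -x (towards the robot) within 0.1 rad.
- transformer: Small transformer, dark core with yellow coil, standing on its foot of 24 (x) by 28 mm (y); 26 mm high. Grip across x at the middle, on the coil: 22 mm wide, 7 to 22 mm above the underside. Origin: centre of its underside, 8 mm above the bench in the tray. There its y axis points to the tray's -x (towards the robot) within 0.1 rad.
- yellow_cell_tray: Grey tray fixed on the grey rail (all four alike), holding the yellow cell at the start; 82 x 46 x 7 mm, 76 x 40 mm inside. Origin at the centre of its underside, 5 mm above the bench; inner floor 3 mm and rim 7 mm above the origin. x along its length (away from the robot), y to the left. Which place on the rail it has changes from start to start.
- black_cell_tray: Grey tray fixed on the grey rail (all four alike), holding the black cell at the start; 82 x 46 x 7 mm, 76 x 40 mm inside. Origin at the centre of its underside, 5 mm above the bench; inner floor 3 mm and rim 7 mm above the origin. x along its length (away from the robot), y to the left. Which place on the rail it has changes from start to start.
- strip_tray: Grey tray fixed on the grey rail (all four alike), holding the terminal strip at the start; 82 x 46 x 7 mm, 76 x 40 mm inside. Origin at the centre of its underside, 5 mm above the bench; inner floor 3 mm and rim 7 mm above the origin. x along its length (away from the robot), y to the left. Which place on the rail it has changes from start to start.
- transformer_tray: Grey tray fixed on the grey rail (all four alike), holding the transformer at the start; 82 x 46 x 7 mm, 76 x 40 mm inside. Origin at the centre of its underside, 5 mm above the bench; inner floor 3 mm and rim 7 mm above the origin. x along its length (away from the robot), y to the left. Which place on the rail it has changes from start to start.
- grey_rail: Grey aluminium rail, fixed: 94 mm (x) by 260 mm (y), 5 mm thick, black end bars 11 mm high. Origin at the centre of its underside, on the bench; x away from the robot, y to the left along the row (turned by up to 0.25 rad). Four grey trays stand on it at y = +87, +29, -29 and -87 mm, x = 0.
- blue_rail: Blue rail, fixed, to the left or right of the grey one: 94 mm (x) by 260 mm (y). Origin at the centre of its underside, on the bench; x away from the robot, y to the left along the row (turned up to 0.25 rad). Four empty blue pockets at y = +87, +29, -29, -87 mm, x = 0, each 76 (x) by 40 mm (y) inside, floor 8 mm, rim 12 mm above the bench.
- flux_tin: Bystander: round flux tin with a red lid, 59 mm across, 18 mm high, behind the rails. Origin at the centre of its underside.
- pliers_blue: Bystander: pliers with blue handles, 49 x 158 x 12 mm, lying behind the rails. Origin at the centre of the underside.
- tape_roll: Bystander: roll of black tape, 73 mm across, 19 mm high, behind the rails. Origin at the centre of its underside.

How it is judged:
By the outcome, as a careful person would: the job done as asked, in the order asked, and still so for the second after the job is handed in, with the robot touching nothing.
It also fails if it takes over 96 s, if anything falls off the work surface, if the arm or the gripper's body presses on something with over 40 N, if the wrist force passes 120 N, or if a joint passes its speed limit or range.

### The arm

A 6-joint arm with a two-finger parallel gripper is mounted at the origin on a cart in front of the work surface, level with it; the furniture and walls round the work are solid. World frame = base frame: x ahead of the robot, y to its left, z up, the work surface at z = 0. Lengths are in mm, angles in rad, forces in N, time in s.
With the tool pointing down it reaches from about 350 to 875 mm from the base axis. Payload 4.2 kg.
Tool frame: the origin (TCP) lies on the mounting face of the last link; the fingertips stand 182 mm ahead of it and the grasp point (between the pads) lies 164 mm ahead of it; z points along the fingers, y is the line along which they close (so a half turn about z gives the same grasp; the last joint's range is limited). The gripper opens to 87 mm and grips with 3 to 60 N. Pads are 19 mm wide; open, the fingers measure 117 mm over their backs; the gripper's body (75 mm by 190 mm) begins 51 mm behind the grasp point.
Start: joints at [-1.013, 0.385, 0.008, 0, -1.194, -0.259], TCP at [184, -597.281, 404.75] pointing down, gripper open.
Joint ranges: [-3.14, 3.14], [-1.21, 2.06], [-1.07, 1.41], [-3.16, 2.05], [-2.99, -0.16], [-3.1, 3.1]. Speed limits (rad/s): [2.79, 2.79, 3.14, 3.14, 3.14, 3.14].

### API

Orientations are given as a unit quaternion [w, x, y, z].
In Python, from cell import r, viewer gives the robot as it stands.
- The arm moves only by the tool apply_moves, never from a script. Its argument "series" is one flat list of numbers, 7 for each row, row after row: the shift along the world's x, y, z as a fraction of full scale, then the turn, a rotation vector about the world's x, y, z as a fraction of full scale, then the finger opening in mm, from 0 to 87. A call has 1 to 5 rows; each row shifts and turns the commanded pose from where the row before left it; what a row does not reach is not made up. Full scale, the value 1, is 25 mm for a shift and 10 degrees for a turn. A row lasts 1/8 s, in which the tool goes at most 62.5 mm and 10.7 degrees, less where a joint would pass 70% of its speed; a pose out of reach is approached as far as the arm can. A call with a number of a shift or a turn outside -1 to 1 is refused whole. A call with a gripper value outside its range is refused whole. The fingers move at their own pace and stop on an object; "newtons" is the grip in N (left out, the last holds). Time passes only in rows, so rows that do not move let the fingers close. It gives the time, the measured TCP pose, the force, the opening and the grip force at its end, in the units of the state.
- r.sense(): the state, without advancing time (a new reading comes with each control period).
- viewer.capture(name): name is "scene" or "side" or "wrist"; returns the picture (384x512x3 uint8, blue, green, red); there is no depth.
- viewer.camera_info(name): a dict with "fx", "fy", "cx", "cy" (pixels), "dist_coeffs" ([k1, k2, p1, p2, k3] as OpenCV has them; the pictures are not rectified), "eye" and "orientation" of the camera in the world. Camera axes: x right, y down, z forward; pixel columns grow to the right and rows downward; lengths in mm; the calibration is good to about 2 mm. A picture is of the moment at which its call begins: read the wrist's pose just before it. camera_info takes no time and is no camera call; for the wrist camera it gives the pose at the moment of the call.
- r.job_done(): hands the job in; it is judged then, once.
The state is a dict: "time_s": time; "q": joint angles; "joint_vel": joint speeds; "joint_torque": joint torques, N m; "position": TCP position; "tcp_rot": TCP orientation; "force": force on the tool from outside, world axes, zero at the start; "moment": the same for the moment, N m; "finger_gap": finger opening in mm; "grasp_force": force on a finger pad.
Only numpy, scipy, OpenCV 4.12 (cv2) and the standard library are available. Lean on these libraries where they do the work, as an engineer would, in place of code of your own. Each camera call takes 0.05 s, during which the arm holds its last target. There are 200 camera calls.

## Working session

There is one attempt and no reset: what is moved stays moved. The work goes in short steps, Python scripts to look and compute and a tool call to move; the robot and the scene stay as the last step left them, time stands still between calls to the robot, and variables do not carry over. Pictures are saved under pics/ and viewed, at most 14 in all, crops included, and the job is handed in when it is done.

Besides the shell and the picture viewer there is one more tool, called after "Call:" by a JSON object that holds its "fn" and its "kwargs", one argument or row to a line. apply_moves: Moves the arm, as the interface text tells. Its arguments: {"type":"object","properties":{"series":{"type":"array","items":{"type":"number"}},"newtons":{"type":"number"}},"required":["series"]}

```bash
ls; mkdir -p pics; python3 - <<'E'
from cell import r, viewer
import cv2
for n in ["scene","side"]:
    cv2.imwrite(f"pics/{n}0.png",viewer.capture(n)); print(viewer.camera_info(n))
print(viewer.camera_info("wrist")); print(r.sense())
E
```

```text
pics
{'fx': 462.801472966061, 'fy': 462.801472966061, 'cx': 257.75596195249335, 'cy': 190.27082843935236, 'dist_coeffs': array([-0.17584762,  0.        ,  0.        ,  0.        ,  0.        ]), 'eye': array([ 63.85347851, 745.21796859, 657.60773516]), 'orientation': array([ 0.15078126, -0.25515333,  0.83590712, -0.46197519])}
{'fx': 388.70437270373344, 'fy': 388.70437270373344, 'cx': 249.111220340039, 'cy': 195.4738098888068, 'dist_coeffs': array([-0.085297,  0.      ,  0.      ,  0.      ,  0.      ]), 'eye': array([232.67928669, 717.02417266, 428.55656694]), 'orientation': array([ 0.12541498, -0.16795192,  0.81758865, -0.53629474])}
{'fx': 308.07803382878376, 'fy': 308.07803382878376, 'cx': 252.77346806023596, 'cy': 191.8097920865069, 'dist_coeffs': array([0.02187663, 0.        , 0.        , 0.        , 0.        ]), 'eye': array([ 117.3711702 , -617.56572361,  383.98862871]), 'orientation': array([0.07550328, 0.58936219, 0.79748147, 0.10476052])}
{'time_s': 0.1, 'q': array([-1.01338996e+00,  3.85512692e-01,  6.79421880e-03, -4.40791968e-04,
       -1.19400732e+00, -2.58575276e-01]), 'joint_vel': array([-2.07677571e-03, -1.45697820e-03,  4.88846614e-03,  1.98225649e-03,
        1.41499323e-03, -2.22188185e-05]), 'joint_torque': array([ 4.87877139e-05, -3.91689420e+01,  1.87933606e+01,  4.23183426e+00,
        1.34898481e-02, -6.62650768e-05]), 'position': array([ 183.97565667, -597.13440944,  403.76025296]), 'tcp_rot': array([-1.94730414e-04, -1.48779759e-01,  9.88869865e-01,  9.66827071e-04]), 'force': array([ 0.51119914, -0.25335683, -0.06505137]), 'moment': array([ 0.01110462, -0.03369077, -0.02647248]), 'grasp_force': 0.0, 'finger_gap': 86.82760150020538}
```

View pics/scene0.png

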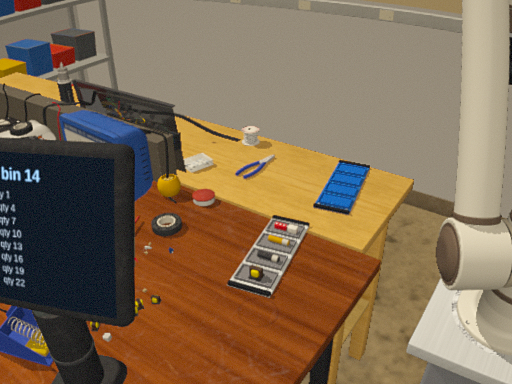

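View pics/side0.png

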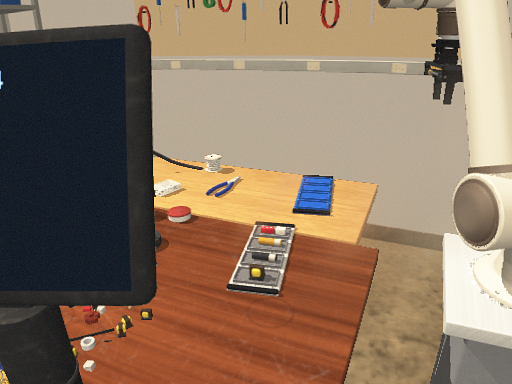

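The scene view shows the grey rail at about (270,255). The transformer is nearest the camera, at the robot's left, followed by black, yellow and strip. The blue rail is at about (343,187), to the robot's right. The parts therefore go transformer→blue −87, black→−29, yellow→+29 and strip→+87.

```bash
cat > h.py <<'E'
import numpy as np, cv2
from scipy.spatial.transform import Rotation as R
from cell import r, viewer
def rot(q): return R.from_quat(np.r_[q[1:],q[0]])
def rays(i,uv):
    K=np.array([[i['fx'],0,i['cx']],[0,i['fy'],i['cy']],[0,0,1]])
    p=cv2.undistortPoints(np.float64(uv).reshape(-1,1,2),K,i['dist_coeffs']).reshape(-1,2)
    return rot(i['orientation']).apply(np.c_[p,np.ones(len(p))])
def plane(i,uv,z):
    d=rays(i,uv); return (i['eye']+d*((z-i['eye'][2])/d[:,2])[:,None])[:,:2]
def big(m):
    c=cv2.findContours(m.astype(np.uint8),cv2.RETR_EXTERNAL,cv2.CHAIN_APPROX_NONE)[0]
    return max(c,key=cv2.contourArea).reshape(-1,2)
def show(rc): print(np.round(rc[0],1),np.round(rc[1],1),round(rc[2],1))
def pose():
    s=r.sense(); Rm=rot(s['tcp_rot']).as_matrix()
    print('t',round(s['time_s'],2),'tcp',np.round(s['position'],1),'tilt',np.round(Rm[:,2],3),'yaw_y',round(np.degrees(np.arctan2(Rm[1,1],Rm[0,1])),2),'gap',round(s['finger_gap'],1))
E
python3 - <<'E'
from h import *
for n in ["scene","side"]:
    im=cv2.imread(f"pics/{n}0.png"); i=viewer.camera_info(n); h=cv2.cvtColor(im,cv2.COLOR_BGR2HSV)
    H,S,V=cv2.split(h); x0,y0,x1,y1=(225,150,380,300) if n=="scene" else (220,165,345,300)
    M=np.zeros(H.shape,bool); M[y0:y1,x0:x1]=1
    b=big(M&(H>95)&(H<125)&(S>120)); show(cv2.minAreaRect(np.float32(plane(i,b,8))))
    g=big(M&(S<60)&(V>60)); show(cv2.minAreaRect(np.float32(plane(i,g,9))))
    y=M&(H>20)&(H<32)&(S>150)&(V>120)
    k,l,st,c=cv2.connectedComponentsWithStats(y.astype(np.uint8))
    for a in range(1,k):
        if 8<st[a,4]<300: print('yel',st[a],np.round(plane(i,[c[a]],18)))
pose()
E
```

```text
[ 487.1 -267.9] [ 90.1 243.5] 11.1
[494.4  82.3] [ 94.6 243.3] 11.6
yel [235 163   9   5  18] [[ 777. -182.]]
yel [239 201   8   6  16] [[652. -27.]]
yel [269 235  13   9  66] [[506.  51.]]
yel [251 269   8   8  53] [[480. 169.]]
[ 484.5 -268.6] [ 89.6 240.5] 10.8
[491.4  86.1] [ 93.5 246.5] 11.6
yel [251 268  10   9  78] [[477. 168.]]
t 0.1 tcp [ 184.  -597.1  403.8] tilt [-0.001  0.002 -1.   ] yaw_y 107.11 gap 86.8
```

Call:
{"fn": "apply_moves", "kwargs": {
  "series": [0.86,0.94,0,0,0,-0.3,87,0.86,0.94,0,0,0,-0.25,87,0.86,0.94,0,0,0,0,87,0.86,0.94,0,0,0,0,87,0.86,0.94,0,0,0,0,87],
  "newtons": 20
}}

```text
time_s: 0.72
position: [292.0, -478.9, 404.3]
tcp_rot: [-0.0, -0.101, 0.995, 0.0]
force: [0.8, -0.4, -0.7]
finger_gap: 87.2
grasp_force: 0.0
```

Call:
{"fn": "apply_moves", "kwargs": {
  "series": [0.86,0.94,0,0,0,0,87,0.86,0.94,0,0,0,0,87,0.86,0.94,0,0,0,0,87,0.86,0.94,0,0,0,0,87,0.86,0.94,0,0,0,0,87]
}}

```text
time_s: 1.35
position: [399.5, -361.3, 404.3]
tcp_rot: [-0.0, -0.101, 0.995, 0.0]
force: [-0.0, -0.4, 0.2]
finger_gap: 87.0
grasp_force: 0.0
```

Call:
{"fn": "apply_moves", "kwargs": {
  "series": [0.86,0.94,0,0,0,0,87,0.86,0.94,0,0,0,0,87,0.86,0.94,0,0,0,0,87,0.86,0.94,0,0,0,0,87,0,0,0,0,0,0,87]
}}

```text
time_s: 1.98
position: [486.0, -267.0, 404.2]
tcp_rot: [-0.0, -0.103, 0.995, 0.0]
force: [-1.1, 0.1, 1.1]
finger_gap: 87.2
grasp_force: 0.0
```

Above the blue rail. I'll take a picture here, then go to the grey rail.

```bash
python3 - <<'E'
from h import *
i=viewer.camera_info("wrist"); im=viewer.capture("wrist"); cv2.imwrite("pics/w_blue.png",im)
H,S,V=cv2.split(cv2.cvtColor(im,cv2.COLOR_BGR2HSV))
b=big((H>95)&(H<125)&(S>120)); print(b.min(0),b.max(0))
for z in (5,12): show(cv2.minAreaRect(np.float32(plane(i,b,z))))
pose()
E
```

```text
[157 129] [355 203]
[ 484.5 -263.1] [ 91.2 240. ] 11.0
[ 483.2 -263.4] [ 89.6 235.6] 11.0
t 2.02 tcp [ 485.3 -267.7  404.2] tilt [-0.001  0.    -1.   ] yaw_y 101.71 gap 86.9
```

View pics/w_blue.png

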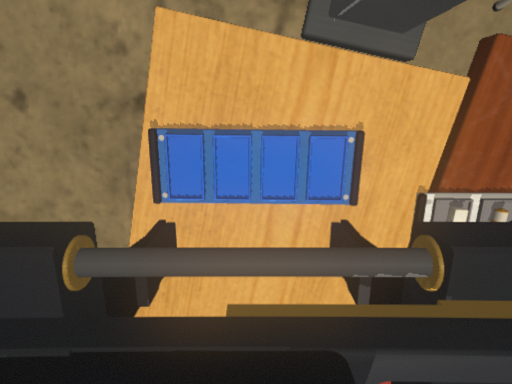

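The wrist image (up is −x, right is +y) shows the blue rail at columns 152–362, rows 128–203, with four clear pockets. I'll measure the pockets individually.

```bash
python3 - <<'E'
from h import *
im=cv2.imread("pics/w_blue.png"); i=viewer.camera_info("wrist")
H,S,V=cv2.split(cv2.cvtColor(im,cv2.COLOR_BGR2HSV))
print([tuple(im[165,c]) for c in (185,208,232,256)])
m=((H>95)&(H<125)&(S>120)&(V>170)).astype(np.uint8)
m=cv2.morphologyEx(m,cv2.MORPH_OPEN,np.ones((5,5)))
P=[]
for c in cv2.findContours(m,cv2.RETR_EXTERNAL,cv2.CHAIN_APPROX_NONE)[0]:
    if cv2.contourArea(c)>500: rc=cv2.minAreaRect(np.float32(plane(i,c.reshape(-1,2),8))); show(rc); P.append(rc[0])
P=np.array(P); P=P[np.argsort(P[:,1])]; d=P[-1]-P[0]; print(P.mean(0),np.linalg.norm(d),np.degrees(np.arctan2(-d[0],d[1])))
E
```

```text
[(np.uint8(195), np.uint8(105), np.uint8(57)), (np.uint8(165), np.uint8(109), np.uint8(64)), (np.uint8(198), np.uint8(107), np.uint8(55)), (np.uint8(169), np.uint8(112), np.uint8(65))]
[ 464.2 -180.1] [74.  41.1] 11.0
[ 475.7 -236.5] [75.  43.7] 9.8
[ 485.8 -291.6] [73.8 41.7] 11.4
[ 497.6 -348.9] [73.8 40.6] 11.2
[ 480.83257294 -264.29994202] 172.04277210729364 11.199858262434066
```

Call:
{"fn": "apply_moves", "kwargs": {
  "series": [0,1,0,0,0,0,87,0,1,0,0,0,0,87,0,1,0,0,0,0,87,0,1,0,0,0,0,87,0,1,0,0,0,0,87]
}}

```text
time_s: 2.65
position: [484.3, -143.4, 404.6]
tcp_rot: [-0.0, -0.1, 0.995, 0.0]
force: [0.7, -0.0, 0.3]
finger_gap: 86.9
grasp_force: 0.0
```

Call:
{"fn": "apply_moves", "kwargs": {
  "series": [0,1,0,0,0,0,87,0,1,0,0,0,0,87,0,1,0,0,0,0,87,0,1,0,0,0,0,87,0,1,0,0,0,0,87]
}}

```text
time_s: 3.28
position: [484.5, -18.5, 404.7]
tcp_rot: [-0.0, -0.101, 0.995, -0.0]
force: [-0.9, 0.8, 1.0]
finger_gap: 87.1
grasp_force: 0.0
```

Call:
{"fn": "apply_moves", "kwargs": {
  "series": [0,1,0,0,0,0,87,0,1,0,0,0,0,87,0,1,0,0,0,0,87,0,1,0,0,0,0,87,0,0,0,0,0,0,87]
}}

```text
time_s: 3.9
position: [484.9, 81.9, 404.6]
tcp_rot: [-0.0, -0.102, 0.995, -0.0]
force: [-0.7, -0.2, -0.5]
finger_gap: 86.6
grasp_force: 0.0
```

```bash
python3 - <<'E'
from h import *
i=viewer.camera_info("wrist"); im=viewer.capture("wrist"); cv2.imwrite("pics/w_grey.png",im)
pose(); np.save("w_grey.npy",i,allow_pickle=True)
E
```

```text
t 3.95 tcp [484.8  81.3 404.6] tilt [-0.001 -0.    -1.   ] yaw_y 101.63 gap 87.0
```

View pics/w_grey.png

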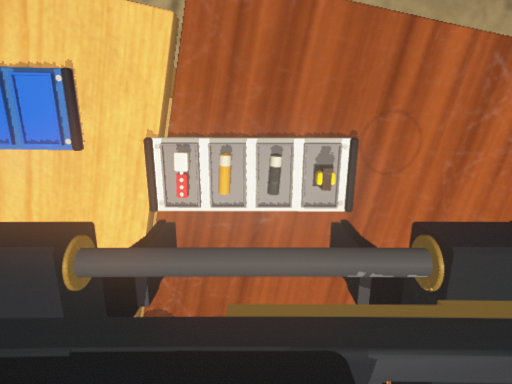

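The view shows the grey rail at columns 147–357. The parts are strip (181,176), yellow (225,174), black (275,174) and transformer (325,177). Next I'll measure the part poses in both views.

```bash
python3 - <<'E'
from h import *
def tray(n,im,i,box,lines):
    # dark-on-light: print parts via masks
    H,S,V=cv2.split(cv2.cvtColor(im,cv2.COLOR_BGR2HSV)); H=H.astype(int)
    M=np.zeros(H.shape,bool); M[box[1]:box[3],box[0]:box[2]]=1
    ms={'red':(M&((H<8)|(H>172))&(S>120)&(V>90),20),'yel':(M&(H>14)&(H<35)&(S>120)&(V>90),18),'dark':(M&(V<70),18)}
    for k,(m,z) in ms.items():
        nb,l,st,c=cv2.connectedComponentsWithStats(m.astype(np.uint8))
        for a in range(1,nb):
            if st[a,4]>20:
                pts=np.argwhere(l==a)[:,::-1]; P=plane(i,pts,z); rc=cv2.minAreaRect(np.float32(P)); print(n,k,st[a][:5],end=' '); show(rc)
i=np.load("w_grey.npy",allow_pickle=True).item(); im=cv2.imread("pics/w_grey.png")
tray('w',im,i,(160,140,344,208),0)
H,S,V=cv2.split(cv2.cvtColor(im,cv2.COLOR_BGR2HSV)); M=np.zeros(H.shape,bool); M[130:216,140:362]=1
rc=cv2.minAreaRect(np.float32(plane(i,big(M&(S<50)&(V>100)),5))); show(rc)
for n,b in (('scene',(238,220,302,285)),): tray(n,cv2.imread(f"pics/{n}0.png"),viewer.camera_info(n),b,0)
E
python3 - <<'E'
import cv2
im=cv2.imread("pics/w_grey.png")[130:218,140:365]
cv2.imwrite("pics/c.png",cv2.resize(im,None,fx=3.5,fy=3.5,interpolation=cv2.INTER_CUBIC))
E
```

```text
w red [176 173  12  25 222] [520.3   1. ] [30.6 13.3] 8.5
w yel [220 153  11   3  25] [472.6  45.9] [ 2.4 11.9] 11.7
w yel [219 166  12  28 301] [503.6  50.9] [33.8 13.3] 10.0
w yel [315 171   8  15  98] [478.5 162.5] [17.6  8.5] 15.0
w yel [331 172   5  13  47] [474.8 179.7] [14.9  4.8] 15.4
[494.   82.4] [ 92.2 242.3] 11.6
scene red [274 221  13  10  76] [520.9   4.8] [34.2 25.5] 7.4
scene yel [268 235  15   9  92] [506.8  52.1] [37.9 22. ] 10.8
scene yel [250 269   9   9  62] [480.4 170.5] [16.4 24.4] 34.4
scene dark [286 220  16   4  32] [505.9 -30.7] [37.   9.3] 13.7
scene dark [258 253  13   8  53] [492.4 112.3] [31.6 17.8] 9.6
scene dark [249 269  15  12  62] [468.9 172.7] [35.  26.1] 65.6
```

View pics/c.png

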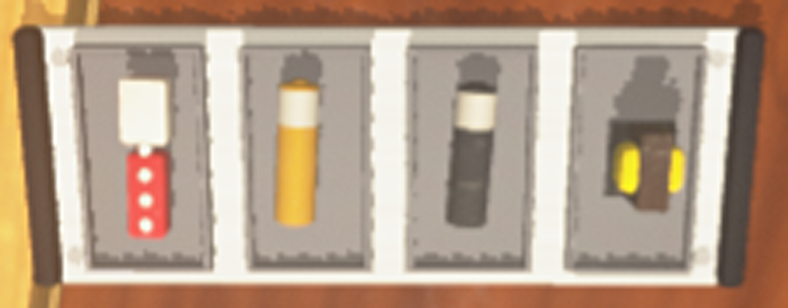

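```bash
python3 - <<'E'
from h import *
i=np.load("w_grey.npy",allow_pickle=True).item()
C={'yellow':[(299,84),(295,224)],'black':[(478,84),(467,224)],'strip':[(144,80),(148,236)],'red':[(147,152),(147,236)],'white':[(144,80),(145,146)],'coil':[(627,168),(676,168)]}
for k,v in C.items():
    P=plane(i,np.array(v)/3.5+[140,130],{'coil':24}.get(k,19)); d=P[1]-P[0]; print(k,P.mean(0).round(1),'len',np.linalg.norm(d).round(1),'ang',np.degrees(np.arctan2(d[1],d[0])).round(1))
c,s=np.cos(np.radians(11.1)),np.sin(np.radians(11.1))
for y in (87,29,-29,-87): print('blue',y,np.round([484-s*y,-264.5+c*y],1))
E
```

```text
yellow [496.7  50.2] len 49.4 ang 8.7
black [484.5 109.6] len 49.4 ang 8.3
strip [508.7  -0.6] len 55.0 ang 9.7
red [521.    1.5] len 30.2 ang 8.3
white [492.9  -3.4] len 22.8 ang 9.1
coil [475.6 169.9] len 16.7 ang 101.6
blue 87 [ 467.3 -179.1]
blue 29 [ 478.4 -236. ]
blue -29 [ 489.6 -293. ]
blue -87 [ 500.7 -349.9]
```

Call:
{"fn": "apply_moves", "kwargs": {
  "series": [-0.08,0.7,-1,0,0,0,44,-0.08,0.7,-1,0,0,0,44,-0.08,0.7,-1,0,0,0,44,-0.08,0.7,-1,0,0,0,44,-0.08,0.7,-1,0,0,0,44],
  "newtons": 20
}}

```text
time_s: 4.58
position: [475.1, 168.3, 279.1]
tcp_rot: [-0.0, -0.1, 0.995, -0.0]
force: [0.5, 0.2, -0.5]
finger_gap: 47.4
grasp_force: 0.0
```

Call:
{"fn": "apply_moves", "kwargs": {
  "series": [0,0,-1,0,0,0,44,0,0,-0.7,0,0,0,44,0,0,0,0,0,0,44]
}}

```text
time_s: 4.95
position: [474.8, 167.8, 236.1]
tcp_rot: [-0.002, -0.1, 0.995, -0.001]
force: [-0.3, -0.7, 0.5]
finger_gap: 44.4
grasp_force: 0.0
```

```bash
python3 - <<'E'
from h import *
pose(); cv2.imwrite("pics/w1.png",viewer.capture("wrist"))
E
```

```text
t 4.95 tcp [474.8 167.8 236.1] tilt [-0.003 -0.002 -1.   ] yaw_y 101.53 gap 44.4
```

View pics/w1.png

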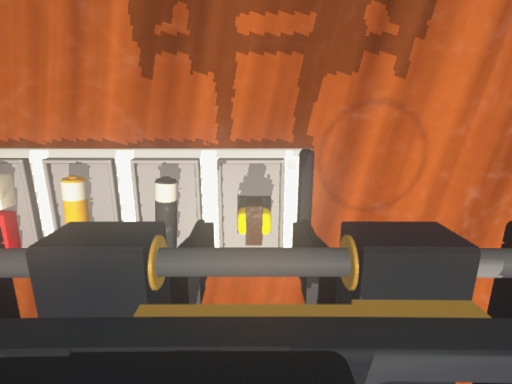

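The transformer's coil is at columns 237–271, row 222, centred between the finger edges at about 209 and 296.

```bash
python3 - <<'E'
from h import *
i=viewer.camera_info("wrist")
print(plane(i,[(254,222)],24).round(1)); P=plane(i,[(167,180),(75,178)],20); print(P.round(1))
E
```

```text
[[477.1 169.6]]
[[461.3 108.2]
 [472.   49.7]]
```

Call:
{"fn": "apply_moves", "kwargs": {
  "series": [0.06,0,-0.8,0,0,0,44,0,0,-0.77,0,0,0,44,0,0,0,0,0,0,15,0,0,0,0,0,0,15,0,0,0,0,0,0,15]
}}

```text
time_s: 5.62
position: [476.9, 169.3, 199.2]
tcp_rot: [0.001, -0.101, 0.995, 0.001]
force: [-0.3, -0.3, 2.5]
finger_gap: 22.6
grasp_force: 20.0
```

Call:
{"fn": "apply_moves", "kwargs": {
  "series": [0,0,0,0,0,0,15,0,0,0.5,0,0,0,15,0,0,1,0,0,0,15]
}}

```text
time_s: 6.0
position: [476.1, 169.0, 235.6]
tcp_rot: [-0.001, -0.101, 0.995, -0.001]
force: [0.5, 0.0, -0.8]
finger_gap: 22.1
grasp_force: 20.0
```

Call:
{"fn": "apply_moves", "kwargs": {
  "series": [0.05,-1,0.5,0,0,-0.05,15,0.05,-1,0,0,0,0,15,0.05,-1,0,0,0,0,15,0.05,-1,0,0,0,0,15,0.05,-1,0,0,0,0,15]
}}

```text
time_s: 6.62
position: [482.6, 43.5, 248.6]
tcp_rot: [0.0, -0.097, 0.995, 0.0]
force: [0.5, -1.0, -1.6]
finger_gap: 22.0
grasp_force: 20.0
```

Call:
{"fn": "apply_moves", "kwargs": {
  "series": [0.05,-1,0,0,0,0,15,0.05,-1,0,0,0,0,15,0.05,-1,0,0,0,0,15,0.05,-1,0,0,0,0,15,0.05,-1,0,0,0,0,15]
}}

```text
time_s: 7.25
position: [488.8, -81.5, 248.6]
tcp_rot: [0.0, -0.097, 0.995, 0.0]
force: [0.6, 0.1, -1.6]
finger_gap: 22.3
grasp_force: 20.0
```

Call:
{"fn": "apply_moves", "kwargs": {
  "series": [0.05,-1,0,0,0,0,15,0.05,-1,0,0,0,0,15,0.05,-1,0,0,0,0,15,0.05,-1,0,0,0,0,15,0.05,-1,0,0,0,0,15]
}}

```text
time_s: 7.88
position: [495.1, -206.5, 248.6]
tcp_rot: [0.0, -0.097, 0.995, 0.0]
force: [1.2, -0.6, -0.7]
finger_gap: 22.2
grasp_force: 20.0
```

Call:
{"fn": "apply_moves", "kwargs": {
  "series": [0.05,-1,0,0,0,0,15,0.05,-1,0,0,0,0,15,0.05,-1,0,0,0,0,15,0.05,-1,0,0,0,0,15,0,-0.8,0,0,0,0,15]
}}

```text
time_s: 8.5
position: [500.1, -326.6, 248.4]
tcp_rot: [0.0, -0.097, 0.995, 0.0]
force: [0.0, 0.5, -0.5]
finger_gap: 22.3
grasp_force: 20.0
```

Call:
{"fn": "apply_moves", "kwargs": {
  "series": [0,0,0,0,0,0,15]
}}

```text
time_s: 8.62
position: [500.0, -326.8, 248.1]
tcp_rot: [0.0, -0.096, 0.995, 0.0]
force: [-0.8, -0.4, -0.5]
finger_gap: 22.1
grasp_force: 20.0
```

```bash
python3 - <<'E'
from h import *
pose(); print(viewer.camera_info("wrist")["eye"]); cv2.imwrite("pics/w2.png",viewer.capture("wrist"))
E
```

```text
t 8.62 tcp [ 500.  -326.8  248.1] tilt [ 0.  0. -1.] yaw_y 101.01 gap 22.1
[ 431.61945206 -340.04392412  228.27114862]
```

View pics/w2.png

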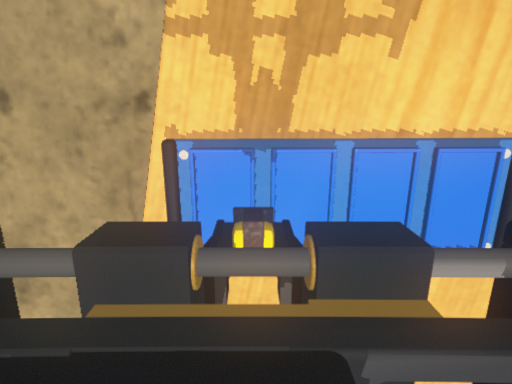

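The view shows the blue pockets at columns 190–253, 275–335, 352–417 and 432–497, with near-side screws at (184,155) and (508,153). The transformer is held at (253,235).

```bash
python3 - <<'E'
from h import *
i=viewer.camera_info("wrist")
for z in (8,12):
    P=plane(i,[(184,155),(508,153),(191,160),(253,160),(275,160),(335,160),(353,160),(417,160),(435,160),(497,160)],z)
    th=np.radians(11.1); e=np.array([-np.sin(th),np.cos(th)]); xx=np.array([np.cos(th),np.sin(th)])
    Q=P-np.array([484,-264.5]); print(z,'rail y',(Q@e).round(1),'x',(Q@xx).round(1)[:2])
    d=P[1]-P[0]; print(np.degrees(np.arctan2(-d[0],d[1])))
E
```

```text
8 rail y [-112.3  117.2 -107.5  -62.9  -47.1   -4.     8.9   54.5   67.2  110.6] x [-34.9 -35.7]
11.285626572560801
12 rail y [-111.4  113.9 -106.7  -62.9  -47.4   -5.     7.6   52.4   64.8  107.5] x [-35.5 -36.2]
11.285626572560805
```

Call:
{"fn": "apply_moves", "kwargs": {
  "series": [0.02,-0.88,0,0,0,0,15,0,0,-1,0,0,0,15,0,0,-0.6,0,0,0,15,0,0,-0.38,0,0,0,15,0,0,0,0,0,0,15]
}}

```text
time_s: 9.3
position: [501.1, -347.7, 198.7]
tcp_rot: [0.0, -0.097, 0.995, -0.0]
force: [-0.7, -0.4, -0.5]
finger_gap: 22.2
grasp_force: 20.0
```

Call:
{"fn": "apply_moves", "kwargs": {
  "series": [0,0,0,0,0,0,28,0,0,0,0,0,0,40,0,0,0,0,0,0,40,0,0,1,0,0,0,40,0,0,1,0,0,0,40]
}}

```text
time_s: 9.93
position: [500.7, -347.8, 248.8]
tcp_rot: [-0.0, -0.097, 0.995, 0.0]
force: [1.2, -1.5, -0.5]
finger_gap: 39.8
grasp_force: 0.0
```

Call:
{"fn": "apply_moves", "kwargs": {
  "series": [0,1,0,0,0,0,40,0,1,0,0,0,0,40,0,0,0,0,0,0,40]
}}

```text
time_s: 10.3
position: [500.7, -296.7, 248.8]
tcp_rot: [0.0, -0.098, 0.995, 0.0]
force: [0.7, -0.2, 0.9]
finger_gap: 39.9
grasp_force: 0.0
```

```bash
python3 - <<'E'
from h import *
pose(); im=viewer.capture("wrist"); cv2.imwrite("pics/w3.png",im)
E
```

```text
t 10.3 tcp [ 500.7 -296.7  248.8] tilt [ 0.  0. -1.] yaw_y 101.24 gap 39.9
```

View pics/w3.png

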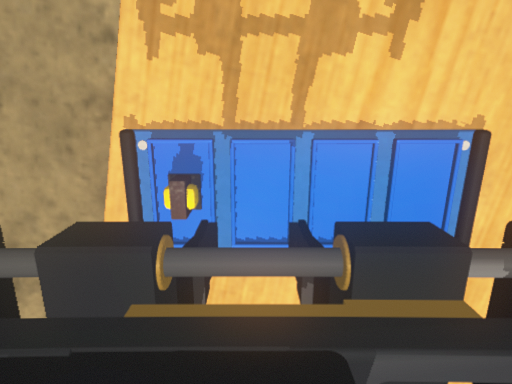

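The transformer stands upright at (181,195), inside the first pocket (columns 155–215). Next is the black cell.

Call:
{"fn": "apply_moves", "kwargs": {
  "series": [-0.04,0.96,0,0,0,-0.25,36,-0.04,0.96,0,0,0,0,36,-0.04,0.96,0,0,0,0,36,-0.04,0.96,0,0,0,0,36,-0.04,0.96,0,0,0,0,36]
}}

```text
time_s: 10.98
position: [496.0, -177.8, 248.5]
tcp_rot: [0.0, -0.075, 0.997, -0.0]
force: [-0.4, -0.4, -0.4]
finger_gap: 36.0
grasp_force: 0.0
```

Call:
{"fn": "apply_moves", "kwargs": {
  "series": [-0.04,0.96,0,0,0,0,36,-0.04,0.96,0,0,0,0,36,-0.04,0.96,0,0,0,0,36,-0.04,0.96,0,0,0,0,36,-0.04,0.96,0,0,0,0,36]
}}

```text
time_s: 11.6
position: [491.2, -57.6, 248.6]
tcp_rot: [0.0, -0.075, 0.997, -0.0]
force: [-0.9, 0.5, -0.2]
finger_gap: 35.9
grasp_force: 0.0
```

Call:
{"fn": "apply_moves", "kwargs": {
  "series": [-0.04,0.96,0,0,0,0,36,-0.04,0.96,0,0,0,0,36,-0.04,0.96,0,0,0,0,36,-0.04,0.96,0,0,0,0,36,-0.04,0.96,0,0,0,0,36]
}}

```text
time_s: 12.22
position: [486.3, 62.5, 248.6]
tcp_rot: [0.0, -0.075, 0.997, 0.0]
force: [-1.6, -0.5, 0.3]
finger_gap: 36.3
grasp_force: 0.0
```

Call:
{"fn": "apply_moves", "kwargs": {
  "series": [-0.04,0.96,0,0,0,0,36,-0.04,0.96,0,0,0,0,36,0,0,0,0,0,0,36]
}}

```text
time_s: 12.6
position: [484.5, 111.0, 248.6]
tcp_rot: [0.0, -0.076, 0.997, 0.0]
force: [0.3, -0.0, -0.6]
finger_gap: 35.9
grasp_force: 0.0
```

```bash
python3 - <<'E'
from h import *
pose(); im=viewer.capture("wrist"); cv2.imwrite("pics/w4.png",im)
E
```

```text
t 12.6 tcp [484.5 111.  248.6] tilt [ 0.001  0.    -1.   ] yaw_y 98.71 gap 35.9
```

View pics/w4.png

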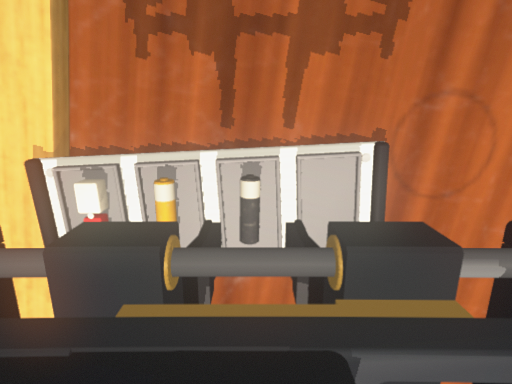

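The black cell is vertical at columns 240–260, rows 176–243, and centred between the fingers.

Call:
{"fn": "apply_moves", "kwargs": {
  "series": [0,0,-1,0,0,0,36,0,0,-0.8,0,0,0,36,0,0,-0.3,0,0,0,36,0,0,0,0,0,0,5,0,0,0,0,0,0,5]
}}

```text
time_s: 13.28
position: [484.1, 110.1, 196.6]
tcp_rot: [0.001, -0.075, 0.997, 0.0]
force: [-1.0, 0.6, 0.0]
finger_gap: 23.4
grasp_force: 0.0
```

Call:
{"fn": "apply_moves", "kwargs": {
  "series": [0,0,0,0,0,0,5,0,0,0,0,0,0,5,0,0,0.4,0,0,0,5,0,0,1,0,0,0,5,0,0,0.7,0,0,0,5]
}}

```text
time_s: 13.9
position: [483.8, 110.4, 250.0]
tcp_rot: [0.001, -0.075, 0.997, 0.0]
force: [0.3, -0.7, -0.6]
finger_gap: 14.3
grasp_force: 20.0
```

Call:
{"fn": "apply_moves", "kwargs": {
  "series": [0.02,-0.945,0,0,0,0.25,5,0.02,-0.945,0,0,0,0,5,0.02,-0.945,0,0,0,0,5,0.02,-0.945,0,0,0,0,5,0.02,-0.945,0,0,0,0,5]
}}

```text
time_s: 14.52
position: [486.1, -8.6, 249.1]
tcp_rot: [0.0, -0.097, 0.995, 0.0]
force: [-0.2, -0.1, -1.0]
finger_gap: 14.5
grasp_force: 20.0
```

Call:
{"fn": "apply_moves", "kwargs": {
  "series": [0.02,-0.945,0,0,0,0,5,0.02,-0.945,0,0,0,0,5,0.02,-0.945,0,0,0,0,5,0.02,-0.945,0,0,0,0,5,0.02,-0.945,0,0,0,0,5]
}}

```text
time_s: 15.15
position: [488.7, -126.7, 249.1]
tcp_rot: [0.0, -0.097, 0.995, 0.0]
force: [0.2, -0.3, -1.2]
finger_gap: 13.9
grasp_force: 20.0
```

Call:
{"fn": "apply_moves", "kwargs": {
  "series": [0.02,-0.945,0,0,0,0,5,0.02,-0.945,0,0,0,0,5,0,-0.945,0,0,0,0,5,0,-0.945,0,0,0,0,5,0,-0.945,0,0,0,0,5]
}}

```text
time_s: 15.78
position: [489.7, -244.8, 249.1]
tcp_rot: [0.0, -0.097, 0.995, -0.0]
force: [0.7, 0.8, 0.3]
finger_gap: 14.0
grasp_force: 20.0
```

Call:
{"fn": "apply_moves", "kwargs": {
  "series": [0,-0.945,0,0,0,0,5,0,-0.945,0,0,0,0,5,0,0,0,0,0,0,5]
}}

```text
time_s: 16.15
position: [489.6, -292.5, 248.9]
tcp_rot: [0.0, -0.096, 0.995, -0.0]
force: [-0.1, 0.6, -0.2]
finger_gap: 14.0
grasp_force: 20.0
```

Call:
{"fn": "apply_moves", "kwargs": {
  "series": [0,0,-1,0,0,0,5,0,0,-0.7,0,0,0,5,0,0,-0.38,0,0,0,5,0,0,0,0,0,0,5]
}}

```text
time_s: 16.65
position: [490.0, -290.9, 196.8]
tcp_rot: [0.0, -0.097, 0.995, -0.0]
force: [0.1, -0.8, -0.4]
finger_gap: 14.5
grasp_force: 20.0
```

Call:
{"fn": "apply_moves", "kwargs": {
  "series": [0,0,0,0,0,0,22,0,0,0,0,0,0,32,0,0,0,0,0,0,32,0,0,1,0,0,0,32,0,0,1.0,0,0,0,36]
}}

```text
time_s: 17.27
position: [489.7, -291.4, 246.9]
tcp_rot: [-0.0, -0.097, 0.995, 0.0]
force: [0.7, -0.6, 0.5]
finger_gap: 34.5
grasp_force: 0.0
```

Call:
{"fn": "apply_moves", "kwargs": {
  "series": [0.02,0.976,0,0,0,-0.25,36,0.02,0.976,0,0,0,0,36,0.02,0.976,0,0,0,0,36]
}}

```text
time_s: 17.65
position: [491.1, -217.6, 246.7]
tcp_rot: [0.0, -0.075, 0.997, -0.0]
force: [0.6, -0.2, 0.4]
finger_gap: 35.9
grasp_force: 0.0
```

```bash
python3 - <<'E'
from h import *
pose(); im=viewer.capture("wrist"); cv2.imwrite("pics/w5.png",im)
E
```

```text
t 17.65 tcp [ 491.1 -217.6  246.7] tilt [ 0.  0. -1.] yaw_y 98.59 gap 35.9
```

View pics/w5.png

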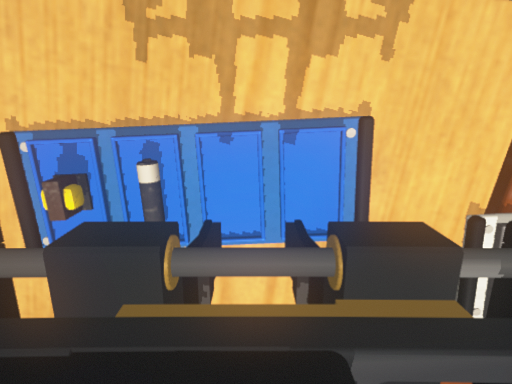

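The black cell lies centred in the second pocket, at (150,190). Next is the yellow cell.

Call:
{"fn": "apply_moves", "kwargs": {
  "series": [0.02,0.976,0,0,0,0,36,0.02,0.976,0,0,0,0,36,0.02,0.976,0,0,0,0,36,0.02,0.976,0,0,0,0,36,0.02,0.976,0,0,0,0,36]
}}

```text
time_s: 18.32
position: [493.8, -95.6, 246.7]
tcp_rot: [0.0, -0.075, 0.997, -0.0]
force: [0.0, -0.4, 0.6]
finger_gap: 35.8
grasp_force: 0.0
```

Call:
{"fn": "apply_moves", "kwargs": {
  "series": [0.02,0.976,0,0,0,0,36,0.02,0.976,0,0,0,0,36,0.02,0.976,0,0,0,0,36,0.02,0.976,0,0,0,0,36,0.02,0.976,0,0,0,0,36]
}}

```text
time_s: 18.95
position: [496.3, 26.4, 246.7]
tcp_rot: [0.0, -0.075, 0.997, 0.0]
force: [0.3, 1.2, 0.1]
finger_gap: 36.0
grasp_force: 0.0
```

Call:
{"fn": "apply_moves", "kwargs": {
  "series": [0.02,0.976,0,0,0,0,36,0,0,0,0,0,0,36]
}}

```text
time_s: 19.2
position: [497.0, 51.2, 246.7]
tcp_rot: [0.0, -0.076, 0.997, 0.0]
force: [0.1, 0.7, -0.8]
finger_gap: 35.6
grasp_force: 0.0
```

```bash
python3 - <<'E'
from h import *
pose(); i=viewer.camera_info("wrist"); im=viewer.capture("wrist")
cv2.imwrite("pics/w6.png",cv2.resize(im[130:280,60:400],None,fx=2.3,fy=2.3)); np.save("w6.npy",i,allow_pickle=True)
E
```

```text
t 19.2 tcp [497.   51.2 246.7] tilt [ 0.001  0.    -1.   ] yaw_y 98.75 gap 35.6
```

View pics/w6.png

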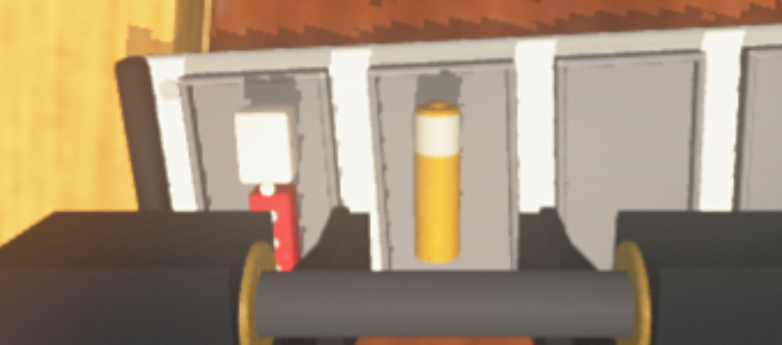

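The yellow cell is centred between the fingers. On the strip, the white block is the wide, short one (robot side) and the red is narrow and long, so I'll choose its grip point from the picture.

Call:
{"fn": "apply_moves", "kwargs": {
  "series": [0,0,-1,0,0,0,36,0,0,-0.8,0,0,0,36,0,0,-0.22,0,0,0,36,0,0,0,0,0,0,5,0,0,0,0,0,0,5]
}}

```text
time_s: 19.88
position: [497.1, 50.1, 196.7]
tcp_rot: [0.001, -0.075, 0.997, 0.0]
force: [0.1, -0.2, 0.2]
finger_gap: 23.0
grasp_force: 0.0
```

Call:
{"fn": "apply_moves", "kwargs": {
  "series": [0,0,0,0,0,0,5,0,0,0,0,0,0,5,0,0,0.4,0,0,0,5,0,0,1,0,0,0,5,0,0,0.7,0,0,0,5]
}}

```text
time_s: 20.5
position: [496.8, 50.3, 249.9]
tcp_rot: [0.001, -0.075, 0.997, 0.0]
force: [0.8, 1.0, 0.1]
finger_gap: 14.3
grasp_force: 20.0
```

```bash
python3 - <<'E'
from h import *
i=np.load("w6.npy",allow_pickle=True).item()
f=lambda *p:plane(i,np.array(p)/2.3+[60,130],21).round(1)
P=f((265,112),(268,182),(273,186),(287,268),(236,150),(294,148),(253,215),(297,210)); print(P, 'widths',np.linalg.norm(P[4]-P[5]),np.linalg.norm(P[6]-P[7]))
E
```

```text
[[ 4.810e+02 -4.500e+00]
 [ 5.027e+02 -1.700e+00]
 [ 5.037e+02 -1.000e-01]
 [ 5.301e+02  6.800e+00]
 [ 4.940e+02 -1.210e+01]
 [ 4.908e+02  5.100e+00]
 [ 5.140e+02 -5.300e+00]
 [ 5.104e+02  7.900e+00]] widths 17.495142182903226 13.682105101189661
```

Call:
{"fn": "apply_moves", "kwargs": {
  "series": [-0.06,-0.95,0,0,0,0.25,5,-0.06,-0.95,0,0,0,0,5,-0.06,-0.95,0,0,0,0,5,-0.06,-0.95,0,0,0,0,5,-0.06,-0.95,0,0,0,0,5]
}}

```text
time_s: 21.12
position: [489.1, -69.2, 249.1]
tcp_rot: [0.0, -0.097, 0.995, 0.0]
force: [0.0, -1.4, -0.3]
finger_gap: 13.9
grasp_force: 20.0
```

Call:
{"fn": "apply_moves", "kwargs": {
  "series": [-0.06,-0.95,0,0,0,0,5,-0.06,-0.95,0,0,0,0,5,-0.06,-0.95,0,0,0,0,5,-0.06,-0.95,0,0,0,0,5,-0.06,-0.95,0,0,0,0,5]
}}

```text
time_s: 21.75
position: [481.6, -188.0, 249.1]
tcp_rot: [0.0, -0.097, 0.995, 0.0]
force: [-0.2, 0.6, -0.3]
finger_gap: 13.8
grasp_force: 20.0
```

Call:
{"fn": "apply_moves", "kwargs": {
  "series": [-0.06,-0.95,0,0,0,0,5,-0.06,-0.95,0,0,0,0,5,0,0,0,0,0,0,5]
}}

```text
time_s: 22.12
position: [478.5, -235.8, 248.9]
tcp_rot: [0.0, -0.096, 0.995, -0.0]
force: [-0.2, -0.6, -0.6]
finger_gap: 13.7
grasp_force: 20.0
```

Call:
{"fn": "apply_moves", "kwargs": {
  "series": [0,0,-1,0,0,0,5,0,0,-0.7,0,0,0,5,0,0,-0.38,0,0,0,5,0,0,0,0,0,0,5]
}}

```text
time_s: 22.62
position: [479.0, -234.3, 196.7]
tcp_rot: [0.0, -0.097, 0.995, -0.0]
force: [-0.7, 0.1, -1.6]
finger_gap: 14.2
grasp_force: 20.0
```

Call:
{"fn": "apply_moves", "kwargs": {
  "series": [0,0,0,0,0,0,22,0,0,0,0,0,0,32,0,0,0,0,0,0,32,0,0,1,0,0,0,32,0,0,1,0,0,0,36]
}}

```text
time_s: 23.25
position: [478.7, -234.8, 246.9]
tcp_rot: [-0.0, -0.097, 0.995, 0.0]
force: [0.5, -0.2, 0.0]
finger_gap: 34.5
grasp_force: 0.0
```

Call:
{"fn": "apply_moves", "kwargs": {
  "series": [0.06,0.925,0,0,0,-0.15,36,0.06,0.925,0,0,0,0,36,0.06,0.925,0,0,0,0,36,0.06,0.925,0,0,0,0,36,0.06,0.925,0,0,0,0,36]
}}

```text
time_s: 23.88
position: [486.2, -118.5, 246.6]
tcp_rot: [0.0, -0.084, 0.996, 0.0]
force: [-0.6, 0.1, 0.4]
finger_gap: 36.4
grasp_force: 0.0
```

Call:
{"fn": "apply_moves", "kwargs": {
  "series": [0.06,0.925,0,0,0,0,36,0.06,0.925,0,0,0,0,36,0.06,0.925,0,0,0,0,36,0.06,0.925,0,0,0,0,36,0.06,0.925,0,0,0,0,36]
}}

```text
time_s: 24.5
position: [493.7, -2.9, 246.7]
tcp_rot: [0.0, -0.084, 0.996, 0.0]
force: [0.0, -0.2, 0.2]
finger_gap: 35.8
grasp_force: 0.0
```

Call:
{"fn": "apply_moves", "kwargs": {
  "series": [0,0,0,0,0,0,36,0,0,-1,0,0,0,36,0,0,-0.8,0,0,0,36,0,0,-0.22,0,0,0,36,0,0,0,0,0,0,36]
}}

```text
time_s: 25.12
position: [493.8, -4.0, 196.0]
tcp_rot: [-0.0, -0.084, 0.996, -0.0]
force: [0.4, 0.5, 0.5]
finger_gap: 36.1
grasp_force: 0.0
```

Call:
{"fn": "apply_moves", "kwargs": {
  "series": [0,0,0,0,0,0,5,0,0,0,0,0,0,5,0,0,0,0,0,0,5,0,0,0,0,0,0,5],
  "newtons": 35
}}

```text
time_s: 25.62
position: [493.9, -3.5, 196.5]
tcp_rot: [0.0, -0.084, 0.996, 0.0]
force: [-1.0, -0.3, 3.2]
finger_gap: 15.4
grasp_force: 35.0
```

Call:
{"fn": "apply_moves", "kwargs": {
  "series": [0,0,0.3,0,0,0,5,0,0,0.8,0,0,0,5,0,0,1,0,0,0,5,0,0,0,0,0,0,5]
}}

```text
time_s: 26.12
position: [494.3, -3.4, 250.4]
tcp_rot: [0.002, -0.084, 0.996, 0.0]
force: [-0.1, -0.4, -1.1]
finger_gap: 15.7
grasp_force: 35.0
```

Call:
{"fn": "apply_moves", "kwargs": {
  "series": [-0.206,-0.885,0,0,0,0.15,5,-0.206,-0.885,0,0,0,0,5,-0.206,-0.885,0,0,0,0,5,-0.206,-0.885,0,0,0,0,5,-0.206,-0.885,0,0,0,0,5]
}}

```text
time_s: 26.75
position: [467.4, -114.9, 247.7]
tcp_rot: [-0.001, -0.097, 0.995, 0.0]
force: [-0.6, 0.5, -0.1]
finger_gap: 15.5
grasp_force: 35.0
```

Call:
{"fn": "apply_moves", "kwargs": {
  "series": [-0.206,-0.885,0,0,0,0,5,-0.206,-0.885,0,0,0,0,5,-0.206,-0.885,0,0,0,0,5,0,0,0,0,0,0,5]
}}

```text
time_s: 27.25
position: [451.8, -181.4, 247.7]
tcp_rot: [-0.001, -0.096, 0.995, 0.0]
force: [-0.0, -0.2, 0.5]
finger_gap: 15.4
grasp_force: 35.0
```

```bash
python3 - <<'E'
from h import *
pose(); a=viewer.capture("wrist")[120:300,100:420]; b=cv2.resize(viewer.capture("side")[120:260,250:400],None,fx=4,fy=4)
a=cv2.resize(a,(600,338))[:240]; b=b[:350]
cv2.imwrite("pics/w7.png",np.vstack([a,b[:350,:600]]))
E
```

```text
t 27.25 tcp [ 451.8 -181.4  247.7] tilt [-0.002  0.    -1.   ] yaw_y 100.97 gap 15.4
```

View pics/w7.png

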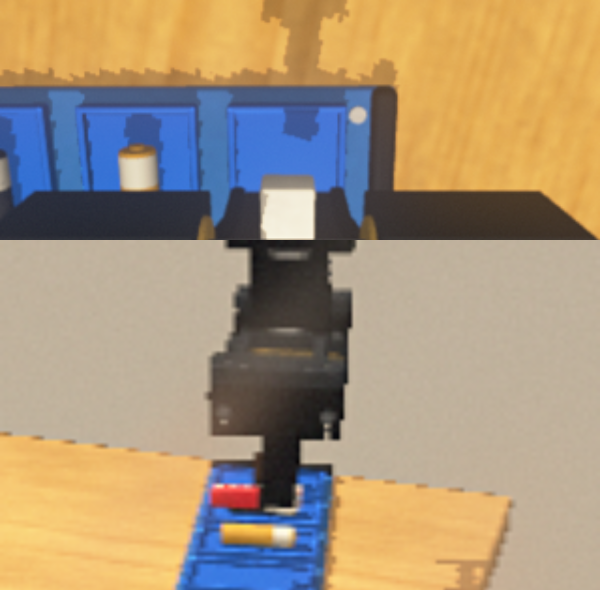

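The strip is held level above the last pocket, so I'm lowering it.

Call:
{"fn": "apply_moves", "kwargs": {
  "series": [0,0,-1,0,0,0,5,0,0,-0.7,0,0,0,5,0,0,-0.2,0,0,0,5,0,0,-0.18,0,0,0,5,0,0,0,0,0,0,5]
}}

```text
time_s: 27.98
position: [452.9, -180.3, 196.9]
tcp_rot: [0.0, -0.097, 0.995, -0.0]
force: [0.6, -0.4, -0.6]
finger_gap: 15.5
grasp_force: 35.0
```

Call:
{"fn": "apply_moves", "kwargs": {
  "series": [0,0,0,0,0,0,22,0,0,0,0,0,0,32,0,0,0,0,0,0,32,0,0,1,0,0,0,36,0,0,1,0,0,0,36]
}}

```text
time_s: 28.6
position: [452.4, -180.6, 246.9]
tcp_rot: [-0.0, -0.097, 0.995, 0.0]
force: [-0.6, 0.1, -0.7]
finger_gap: 35.4
grasp_force: 0.0
```

Call:
{"fn": "apply_moves", "kwargs": {
  "series": [0.8,-0.6,1,0,0,0,36,0.8,-0.6,1,0,0,0,36,0.8,-0.6,1,0,0,0,36,0.8,-0.6,1,0,0,0,36,0,0,0,0,0,0,36]
}}

```text
time_s: 29.22
position: [533.7, -241.4, 348.2]
tcp_rot: [0.002, -0.096, 0.995, -0.001]
force: [-0.2, 0.7, -1.4]
finger_gap: 36.0
grasp_force: 0.0
```

```bash
python3 - <<'E'
from h import *
pose(); a=viewer.capture("wrist")[90:230,130:430]; b=viewer.capture("side")[150:310,210:350]
cv2.imwrite("pics/w8.png",np.vstack([cv2.resize(a,(600,280)),cv2.resize(b,None,fx=2,fy=2).__class__(0) if 0 else cv2.copyMakeBorder(cv2.resize(b,None,fx=2,fy=2),0,0,0,320,0)]))
E
```

```text
t 29.23 tcp [ 533.7 -241.4  348.2] tilt [ 0.005 -0.001 -1.   ] yaw_y 101.07 gap 36.0
```

View pics/w8.png

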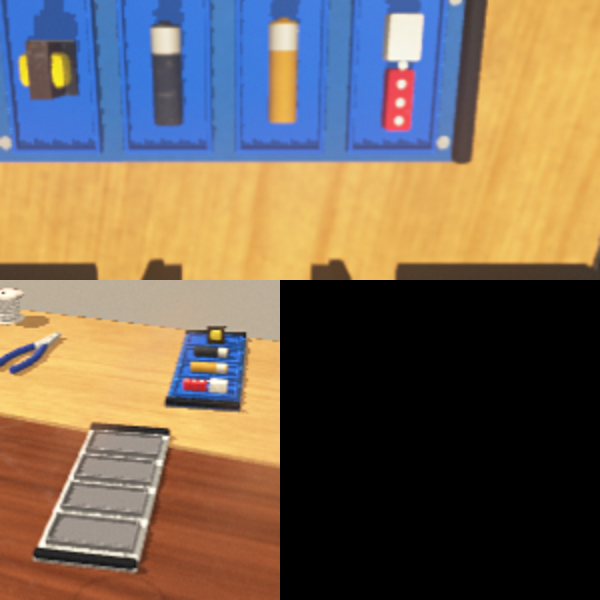

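All four parts lie clear inside their pockets: transformer, black, yellow and strip from right to left as the robot sees them. The grey trays are empty.

```bash
python3 -c "
from cell import r
print(r.job_done())"
```

```text
the job is handed in; nothing more can be done
None
```

The four parts are in the blue pockets in reverse order, flat and clear of the rims in the last pictures; I handed the job in at about 29 s, and it returned no verdict.

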